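# Load three lens cells and hold the curing enable handle

### The job

Bring the white curing tray up to exactly three brass lens cells by adding cells from the black mat to the one already there, all standing lens up on the tray floor, and leave the remaining cells on the mat. Only once all three are standing there released, push the yellow dead-man handle down half way with the fingertips, into the green band and not to the bottom stop, and keep it there: the program finishes while still holding it down. Leave the fibre spool, the lens mount and the screwdriver where they are.

Things in the scene. Friction and masses are not known exactly. Their poses are not given: they have to be found in the camera images.
- tray: White curing tray, fixed, 160 mm long (its x) by 110 mm wide (its y), with a flat pale-blue floor 20 mm above the table and 4 mm thick aluminium walls that rise 12 mm above the floor (32 mm above the table). Inside it is 152 by 102 mm. Origin at the centre of its underside on the table.
- mat: Black rubber mat, fixed, 170 x 170 mm and 3 mm thick, the store of lens cells: four cells stand on it at the start, roughly in a 2 by 2 pattern along the mat's own x and y axes with at least 60 mm between centres. Origin at the centre of its underside on the table.
- cell0: brass lens cell: a round slug 30 mm in diameter and 20 mm tall with a blue lens in its top face, about 50 g; origin at the centre of its underside, z up through the lens. This one already stands in the tray at the start, near the middle line, toward the tray's -x end.
- cell1: brass lens cell: a round slug 30 mm in diameter and 20 mm tall with a blue lens in its top face, about 50 g; origin at the centre of its underside, z up through the lens. Stands on the black mat at the start.
- cell2: brass lens cell: a round slug 30 mm in diameter and 20 mm tall with a blue lens in its top face, about 50 g; origin at the centre of its underside, z up through the lens. Stands on the black mat at the start.
- cell3: brass lens cell: a round slug 30 mm in diameter and 20 mm tall with a blue lens in its top face, about 50 g; origin at the centre of its underside, z up through the lens. Stands on the black mat at the start.
- cell4: brass lens cell: a round slug 30 mm in diameter and 20 mm tall with a blue lens in its top face, about 50 g; origin at the centre of its underside, z up through the lens. Stands on the black mat at the start.
- control: White hand control box, fixed, 170 mm long (its x), 90 mm wide (its y), 60 mm high, with a yellow handle hinged on top. The handle is hinged 68 mm along +x from the centre and runs toward -x (roughly toward the robot), rising. Origin at the centre of its underside on the table.
- tray_floor (a point): Centre of the tray floor, 20 mm above the table.
- scale (a point): Top of the thin upright scale (4 x 14 mm in plan) on the control box, at x -40 mm, y +24 mm in the box frame, 128 mm above the table: white from the top down to 108 mm, green from 108 to 93 mm, red below. The upper edge of the yellow bar beside it shows the travel.
- pad_top (a point): Centre of the upper face of the square black rubber pad (40 x 40 mm, 10 mm thick) at the free end of the yellow handle, the place to press, 145 mm from the hinge along the handle. It moves with the handle: 131 mm above the table at rest, 106 mm half way down, 81 mm at the bottom stop. Its axes are not needed.
- handle_hinge (a point): Hinge axis of the handle, 75 mm above the table, level along the control box's y; does not move.
- handle (a joint): Travel of the dead-man handle in rad: 0 at rest (handle rising 0.35 rad above level), growing as it is pressed down, 0.35 at the bottom stop (handle level). Half way is 0.175; the green band runs from 0.105 to 0.245. A return spring lifts it when released: straight down on the pad it takes about 4 N to start, about 8 N half way and about 13 N at the bottom.
- spool: Bystander: small blue and black fibre spool lying flat, 110 mm in diameter, 56 mm high; origin at the centre of its underside.
- mount: Bystander: black lens mount on a post, base 60 x 45 mm, 95 mm high; origin at the centre of its underside.
- driver: Bystander: screwdriver lying on the table at the far side of the work, under 35 mm high; origin near its middle, its x along the shaft.

How it is judged:
On the way:
1. exactly three cells stand lens up and released on the tray floor, the other two on the mat, the handle still at rest (((horizontal distance between each of cell1, cell2 and tray_floor below 0.078 m and horizontal distance between each of cell3, cell4 and tray_floor above 0.078 m) or (horizontal distance between each of cell1, cell3 and tray_floor below 0.078 m and horizontal distance between each of cell2, cell4 and tray_floor above 0.078 m) or (horizontal distance between each of cell1, cell4 and tray_floor below 0.078 m and horizontal distance between each of cell2, cell3 and tray_floor above 0.078 m) or (horizontal distance between each of cell1, cell4 and tray_floor above 0.078 m and horizontal distance between each of cell2, cell3 and tray_floor below 0.078 m) or (horizontal distance between each of cell1, cell3 and tray_floor above 0.078 m and horizontal distance between each of cell2, cell4 and tray_floor below 0.078 m) or (horizontal distance between each of cell1, cell2 and tray_floor above 0.078 m and horizontal distance between each of cell3, cell4 and tray_floor below 0.078 m)) and x of cell0 in the frame of tray between -0.065 and 0.065 m and y of cell0 in the frame of tray between -0.042 and 0.042 m and z of cell0 in the frame of tray between 0.016 and 0.024 m and ((x of cell1 in the frame of tray between -0.065 and 0.065 m and y of cell1 in the frame of tray between -0.042 and 0.042 m and z of cell1 in the frame of tray between 0.016 and 0.024 m) or (x of cell1 in the frame of mat between -0.085 and 0.085 m and y of cell1 in the frame of mat between -0.085 and 0.085 m and z of cell1 in the frame of mat between -0.001 and 0.007 m)) and ((x of cell2 in the frame of tray between -0.065 and 0.065 m and y of cell2 in the frame of tray between -0.042 and 0.042 m and z of cell2 in the frame of tray between 0.016 and 0.024 m) or (x of cell2 in the frame of mat between -0.085 and 0.085 m and y of cell2 in the frame of mat between -0.085 and 0.085 m and z of cell2 in the frame of mat between -0.001 and 0.007 m)) and ((x of cell3 in the frame of tray between -0.065 and 0.065 m and y of cell3 in the frame of tray between -0.042 and 0.042 m and z of cell3 in the frame of tray between 0.016 and 0.024 m) or (x of cell3 in the frame of mat between -0.085 and 0.085 m and y of cell3 in the frame of mat between -0.085 and 0.085 m and z of cell3 in the frame of mat between -0.001 and 0.007 m)) and ((x of cell4 in the frame of tray between -0.065 and 0.065 m and y of cell4 in the frame of tray between -0.042 and 0.042 m and z of cell4 in the frame of tray between 0.016 and 0.024 m) or (x of cell4 in the frame of mat between -0.085 and 0.085 m and y of cell4 in the frame of mat between -0.085 and 0.085 m and z of cell4 in the frame of mat between -0.001 and 0.007 m)) and angle between each of cell0, cell1, cell2, cell3, cell4's own z axis and vertical below 0.15 rad and linear speed of each of cell0, cell1, cell2, cell3, cell4 below 0.03 m/s and contact force between the fingers and cell0 below 0.2 N and contact force between the fingers and cell1 below 0.2 N and contact force between the fingers and cell2 below 0.2 N and contact force between the fingers and cell3 below 0.2 N and contact force between the fingers and cell4 below 0.2 N and value of joint handle below 0.04 rad), for 0.2 s.
At the end, for the whole second after the job is handed in: Exactly three cells, the first one among them, stand upright (within 0.15 rad), at rest and untouched on the tray floor, the other two likewise on the mat; the fingers press on the handle with over 2 N and hold it between 0.105 and 0.245 rad through the last second (((horizontal distance between each of cell1, cell2 and tray_floor below 0.078 m and horizontal distance between each of cell3, cell4 and tray_floor above 0.078 m) or (horizontal distance between each of cell1, cell3 and tray_floor below 0.078 m and horizontal distance between each of cell2, cell4 and tray_floor above 0.078 m) or (horizontal distance between each of cell1, cell4 and tray_floor below 0.078 m and horizontal distance between each of cell2, cell3 and tray_floor above 0.078 m) or (horizontal distance between each of cell1, cell4 and tray_floor above 0.078 m and horizontal distance between each of cell2, cell3 and tray_floor below 0.078 m) or (horizontal distance between each of cell1, cell3 and tray_floor above 0.078 m and horizontal distance between each of cell2, cell4 and tray_floor below 0.078 m) or (horizontal distance between each of cell1, cell2 and tray_floor above 0.078 m and horizontal distance between each of cell3, cell4 and tray_floor below 0.078 m)) and x of cell0 in the frame of tray between -0.065 and 0.065 m and y of cell0 in the frame of tray between -0.042 and 0.042 m and z of cell0 in the frame of tray between 0.016 and 0.024 m and ((x of cell1 in the frame of tray between -0.065 and 0.065 m and y of cell1 in the frame of tray between -0.042 and 0.042 m and z of cell1 in the frame of tray between 0.016 and 0.024 m) or (x of cell1 in the frame of mat between -0.085 and 0.085 m and y of cell1 in the frame of mat between -0.085 and 0.085 m and z of cell1 in the frame of mat between -0.001 and 0.007 m)) and ((x of cell2 in the frame of tray between -0.065 and 0.065 m and y of cell2 in the frame of tray between -0.042 and 0.042 m and z of cell2 in the frame of tray between 0.016 and 0.024 m) or (x of cell2 in the frame of mat between -0.085 and 0.085 m and y of cell2 in the frame of mat between -0.085 and 0.085 m and z of cell2 in the frame of mat between -0.001 and 0.007 m)) and ((x of cell3 in the frame of tray between -0.065 and 0.065 m and y of cell3 in the frame of tray between -0.042 and 0.042 m and z of cell3 in the frame of tray between 0.016 and 0.024 m) or (x of cell3 in the frame of mat between -0.085 and 0.085 m and y of cell3 in the frame of mat between -0.085 and 0.085 m and z of cell3 in the frame of mat between -0.001 and 0.007 m)) and ((x of cell4 in the frame of tray between -0.065 and 0.065 m and y of cell4 in the frame of tray between -0.042 and 0.042 m and z of cell4 in the frame of tray between 0.016 and 0.024 m) or (x of cell4 in the frame of mat between -0.085 and 0.085 m and y of cell4 in the frame of mat between -0.085 and 0.085 m and z of cell4 in the frame of mat between -0.001 and 0.007 m)) and angle between each of cell0, cell1, cell2, cell3, cell4's own z axis and vertical below 0.15 rad and linear speed of each of cell0, cell1, cell2, cell3, cell4 below 0.03 m/s and contact force between the fingers and cell0 below 0.2 N and contact force between the fingers and cell1 below 0.2 N and contact force between the fingers and cell2 below 0.2 N and contact force between the fingers and cell3 below 0.2 N and contact force between the fingers and cell4 below 0.2 N and value of joint handle between 0.105 and 0.245 rad and velocity of joint handle between -0.1 and 0.1 rad/s and contact force between the fingers and handle above 2 N); the arm keeps its last pose, push and grip.
It fails at once if the handle is pressed (over 0.06 rad) while the tray does not hold exactly three cells (value of joint handle above 0.06 rad and not (horizontal distance between cell0 and tray_floor below 0.078 m and ((horizontal distance between each of cell1, cell2 and tray_floor below 0.078 m and horizontal distance between each of cell3, cell4 and tray_floor above 0.078 m) or (horizontal distance between each of cell1, cell3 and tray_floor below 0.078 m and horizontal distance between each of cell2, cell4 and tray_floor above 0.078 m) or (horizontal distance between each of cell1, cell4 and tray_floor below 0.078 m and horizontal distance between each of cell2, cell3 and tray_floor above 0.078 m) or (horizontal distance between each of cell1, cell4 and tray_floor above 0.078 m and horizontal distance between each of cell2, cell3 and tray_floor below 0.078 m) or (horizontal distance between each of cell1, cell3 and tray_floor above 0.078 m and horizontal distance between each of cell2, cell4 and tray_floor below 0.078 m) or (horizontal distance between each of cell1, cell2 and tray_floor above 0.078 m and horizontal distance between each of cell3, cell4 and tray_floor below 0.078 m)))).
It fails at once if the spool, the lens mount or the screwdriver is moved more than 20 mm (distance of any of spool, mount, driver from where it was at the start of the episode above 0.02 m).
It also fails if it takes over 58 s, if anything falls off the work surface, if the arm or the gripper's body presses on something with over 40 N, if the wrist force passes 120 N, or if a joint passes its speed limit or range.

### The arm

A 6-joint arm with a two-finger parallel gripper is mounted at the origin on the work surface. World frame = base frame: x ahead of the robot, y to its left, z up, the work surface at z = 0. Lengths are in m, angles in rad, forces in N, time in s.
With the tool pointing down it reaches from about 0.3 to 0.775 m from the base axis. Payload 14.6 kg.
Tool frame: the origin (TCP) lies midway between the tips of the shut fingers; the grasp point (between the pads) lies 19 mm behind it (ctrl.pinch_z is the distance from the TCP to the grasp point, in m); z points along the fingers, y is the line along which they close (so a half turn about z gives the same grasp; the last joint's range is limited). The gripper opens to 94 mm and grips with 3 to 60 N. Pads are 16 mm wide; open, the fingers measure 119 mm over their backs; the gripper's body (75 mm by 177 mm) begins 78 mm behind the grasp point.
Start: joints at [1.262, 0.3, 1.521, -0, 1.321, -0.067], TCP at [0.132, 0.534, 0.205] pointing down, gripper open.
Joint ranges: [-3.03, 3.03], [-0.79, 2.21], [0.23, 2.52], [-1.04, 4.18], [0, 3.07], [-2.55, 2.55]. Speed limits (rad/s): [2.22, 2.22, 2.57, 3.14, 3.14, 3.14].

### API

Orientations are given as [roll, pitch, yaw] about the fixed x, y, z axes, in that order (R = Rz(yaw) Ry(pitch) Rx(roll)).
In Python, from station import ctrl gives the robot as it stands.
- The arm moves only by the tool jog_arm, never from a script. Its argument "motion" is a list of rows, each a list of 7 numbers: the shift along the tool's x, y, z in m, then the turn, a rotation vector about the tool's x, y, z in rad, then the opening, from -1 (shut) to 1 (fully open). In form: [[tx, ty, tz, rx, ry, rz, gripper], ...]. A call has 1 to 5 rows; each row shifts and turns the commanded pose from where the row before left it, along the tool's axes as they then stand; what a row does not reach is not made up. A row lasts 1/10 s, in which the tool goes at most 50 mm and 8.59 degrees, less where a joint would pass 70% of its speed; a pose out of reach is approached as far as the arm can. A call is refused whole if a number of a shift passes 0.05 or a number of a turn 0.15, either way. A call with a gripper value outside its range is refused whole. The fingers move at their own pace and stop on an object; "squeeze" is the grip in N (left out, the last holds). Time passes only in rows, so rows that do not move let the fingers close. It gives the time, the measured TCP pose, the force, the opening and the grip force at its end, in the units of the state.
- ctrl.get_obs(): the state, without advancing time (a new reading comes with each control period).
- ctrl.camera(name): name is "side" or "top"; returns the picture (420x560x3 uint8, red, green, blue); there is no depth.
- ctrl.camera_model(name): a dict with "intrinsics" (3x3 intrinsics, pixels), "rvec" (rotation vector, rad) and "tvec" (3), from world to camera coordinates, as OpenCV has them. Camera axes: x right, y down, z forward; pixel columns grow to the right and rows downward; lengths in m; the calibration is good to about 2 mm. A picture is of the moment at which its call begins. camera_model takes no time and is no camera call.
- ctrl.hand_in(): hands the job in; it is judged then, once.
The state is a dict: "time_s": time; "qpos": joint angles; "joint_vel": joint speeds; "tau": joint torques, N m; "ee_pos": TCP position; "eef_rot": TCP orientation; "force": force on the tool from outside, world axes, zero at the start; "moment": the same for the moment, N m; "grip_width": finger opening in m; "grip_force": force on a finger pad.
Only numpy, scipy, OpenCV 4.12 (cv2) and the standard library are available. Lean on these libraries where they do the work, as an engineer would, in place of code of your own. Each camera call takes 0.05 s, during which the arm holds its last target. There are 200 camera calls.

## Working session

There is one attempt and no reset: what is moved stays moved. The work goes in short steps, Python scripts to look and compute and a tool call to move; the robot and the scene stay as the last step left them, time stands still between calls to the robot, and variables do not carry over. Pictures are saved under pics/ and viewed, at most 10 in all, crops included, and the job is handed in when it is done.

Besides the shell and the picture viewer there is one more tool, called after "Request:" by a JSON object that holds its "api" and its "payload". jog_arm: Moves the arm, as the interface text tells. Its arguments: {"type":"object","properties":{"motion":{"type":"array"},"squeeze":{"type":"number"}},"required":["motion"]}

```bash
mkdir -p pics; python3 - <<'E'
from station import ctrl
import cv2,numpy as np
for n in("top","side"):
    im=ctrl.camera(n); cv2.imwrite(f"pics/{n}0.png",im[:,:,::-1])
    m=ctrl.camera_model(n);R=cv2.Rodrigues(np.array(m["rvec"]))[0];print(n,(-R.T@np.array(m["tvec"]).ravel()).round(3))
o=ctrl.get_obs();print(o["ee_pos"],o["eef_rot"],o["grip_width"],o["time_s"])
E
```

```text
top [ 0.389 -0.02   1.28 ]
side [0.258 0.405 0.718]
[0.13164502 0.53376773 0.20495175] [-3.14055999e+00 -6.63148727e-05  2.89973633e+00] 0.09412259094428103 0.1
```

View pics/top0.png

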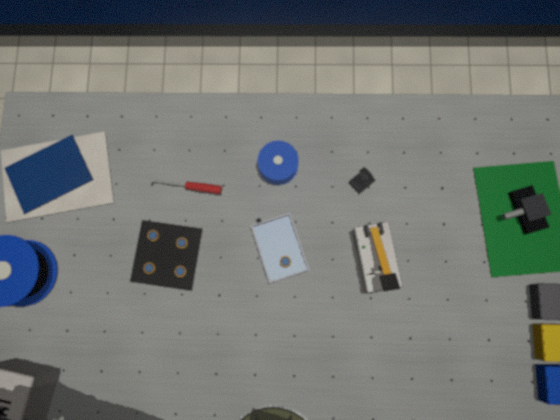

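View pics/side0.png

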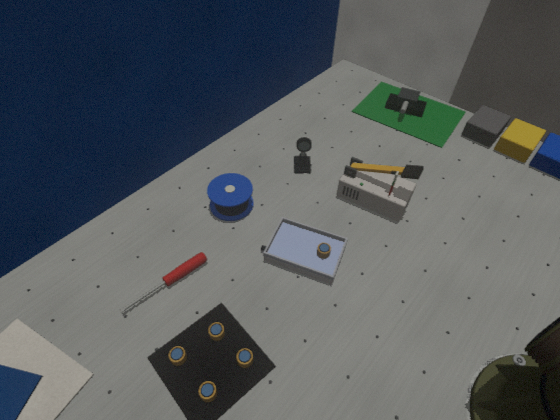

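The top view shows the mat at (167,255) with cells at (153,236), (181,243), (149,268) and (180,271). The tray is at (279,248) with its cell at (285,262), and the control box is at (378,258) with its pad near (389,283). The side view shows the same layout unoccluded.

```bash
cat > h.py <<'E'
from station import ctrl
import cv2,numpy as np
def ray(n,px,z):
    m=ctrl.camera_model(n);R=cv2.Rodrigues(np.array(m["rvec"]))[0];t=np.array(m["tvec"]).ravel()
    d=R.T@np.linalg.inv(np.array(m["intrinsics"]))@np.array([px[0],px[1],1.]);c=-R.T@t
    return c+d*(z-c[2])/d[2]
def proj(n,P):
    m=ctrl.camera_model(n);return cv2.projectPoints(np.array(P,float).reshape(-1,3),np.array(m["rvec"],float),np.array(m["tvec"],float),np.array(m["intrinsics"],float),None)[0].reshape(-1,2)
def blobs(mask,lo,hi):
    k,l,s,c=cv2.connectedComponentsWithStats(mask.astype(np.uint8))
    return [(c[i],s[i]) for i in range(1,k) if lo<=s[i][4]<=hi]
def brass(im):  # warm rim
    h=cv2.cvtColor(im,cv2.COLOR_RGB2HSV);return (h[...,0]>8)&(h[...,0]<28)&(h[...,1]>90)&(h[...,2]>50)
def cells(n,im):
    h=cv2.cvtColor(im,cv2.COLOR_RGB2HSV)
    return brass(im)
E
python3 - <<'E'
from h import *
for n in("top","side"):
    im=cv2.imread(f"pics/{n}0.png")[:,:,::-1].copy();h=cv2.cvtColor(im,cv2.COLOR_RGB2HSV)
    b=brass(im)
    print(n,"brass")
    for c,s in blobs(cv2.morphologyEx(b.astype(np.uint8),cv2.MORPH_CLOSE,np.ones((3,3))),8,3000):
        print(c.round(1),s)
    print("lens")
    q=(h[...,0]>95)&(h[...,0]<125)&(h[...,1]>90)
    for c,s in blobs(q,8,400):
        hz=.023
        print(c.round(1),s[4],ray(n,c,.023).round(4),ray(n,c,.04).round(4))
    # tray / mat / box in top
    if n=="top":
        for nm,q in(("tray",(h[...,0]>95)&(h[...,0]<125)&(h[...,1]>20)&(h[...,1]<90)&(h[...,2]>150)),("mat",h[...,2]<60)):
            cs,_=cv2.findContours(q.astype(np.uint8),0,2)
            for c in cs:
                if 500<cv2.contourArea(c)<6000:
                    r=cv2.minAreaRect(c);z=.02 if nm=="tray" else .003
                    print(nm,r,ray(n,r[0],z).round(4),[ray(n,p,z)[:2].round(3).tolist() for p in cv2.boxPoints(r)])
E
```

```text
top brass
[380.  250.7] [370 227  21  49 422]
[153.1 235.4] [146 229  14  13  63]
[182.1 243.2] [175 237  13  12  58]
[149.7 267.8] [143 262  13  13  68]
[181.  271.5] [174 265  13  13  63]
[546.5 341.7] [532 324  28  38 974]
lens
[152.2 234.9] 23 [0.5541 0.3321 0.023 ] [0.5519 0.3273 0.04  ]
[181.1 242.2] 23 [0.5357 0.2534 0.023 ] [0.5337 0.2497 0.04  ]
[285. 261.] 21 [ 0.4902 -0.024   0.023 ] [ 0.4888 -0.0239  0.04  ]
[148.4 267.6] 27 [0.467  0.3366 0.023 ] [0.4659 0.3318 0.04  ]
[179.6 270.9] 26 [0.4596 0.2533 0.023 ] [0.4587 0.2496 0.04  ]
tray ((279.2500305175781, 247.75), (56.60477066040039, 37.94733428955078), 71.56504821777344) [ 0.5252 -0.0084  0.02  ] [[0.58, 0.065], [0.614, -0.031], [0.471, -0.08], [0.439, 0.014]]
mat ((38.83442687988281, 400.07867431640625), (24.56446647644043, 44.09007263183594), 13.240520477294922) [0.1248 0.6042 0.003 ] [[0.079, 0.643], [0.184, 0.629], [0.171, 0.565], [0.067, 0.58]]
mat ((165.9088134765625, 254.63809204101562), (60.48536682128906, 62.15287780761719), 9.819300651550293) [0.5037 0.2971 0.003 ] [[0.434, 0.388], [0.601, 0.37], [0.574, 0.205], [0.41, 0.226]]
mat ((530.22265625, 208.7371826171875), (45.79356384277344, 33.06364440917969), 70.01689147949219) [ 0.6424 -0.6806  0.003 ] [[0.685, -0.622], [0.718, -0.707], [0.6, -0.739], [0.568, -0.655]]
side brass
[519.5 139.4] [ 494  118   53   44 1327]
[376.8 167.8] [350 162  55  13 369]
[323.5 250.4] [318 245  12   9  32]
[216.4 332. ] [208 322  17  19 139]
[177.7 356.4] [168 346  19  20 157]
[244.3 358.3] [236 348  17  20 150]
[207.6 391.9] [198 381  19  21 174]
lens
[323.7 247.4] 39 [ 0.495  -0.0355  0.023 ] [ 0.4892 -0.0247  0.04  ]
[215.4 329. ] 75 [0.5349 0.2527 0.023 ] [0.5282 0.2564 0.04  ]
[176.5 353.4] 85 [0.5537 0.3307 0.023 ] [0.5464 0.3325 0.04  ]
[244.2 355.6] 93 [0.4592 0.2521 0.023 ] [0.4543 0.2558 0.04  ]
[206.8 389.5] 114 [0.4667 0.3354 0.023 ] [0.4616 0.3371 0.04  ]
```

```bash
python3 - <<'E'
import cv2,numpy as np
a=cv2.imread("pics/top0.png")[205:305,330:430];b=cv2.imread("pics/side0.png")[140:230,320:430]
cv2.imwrite("pics/c1.png",np.hstack([cv2.resize(a,(400,400),interpolation=2),cv2.resize(b,(400,400),interpolation=2)]))
E
```

```text
(no output)
```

View pics/c1.png

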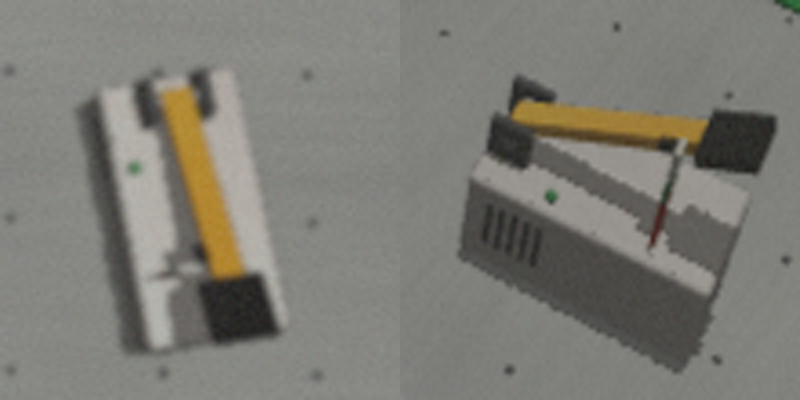

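The crop shows the pad centre at about (390,282) in the top view and (413,172) in the side view, with the scale beside the bar. Both views agree on the cell positions to within 2 mm. I'll set out while turning the closing line onto the tray's y axis (yaw 3.47).

Request:
{"api": "jog_arm", "payload": {"motion": [[-0.04, -0.02, 0.01, 0, 0, -0.142, 0.2], [-0.04, -0.02, 0.01, 0, 0, -0.142, 0.2], [-0.04, -0.025, 0.01, 0, 0, -0.142, 0.2], [-0.04, -0.025, 0.01, 0, 0, -0.142, 0.2], [-0.02, -0.03, 0.01, 0, 0, 0, 0.2]], "squeeze": 20}}

```text
time_s: 0.6
ee_pos: [0.3131, 0.4193, 0.1562]
eef_rot: [-3.141, 0.0, -2.829]
force: [0.6, 0.4, 0.6]
grip_width: 0.0583
grip_force: 0.0
```

```bash
cat >> h.py <<'E'
from scipy.spatial.transform import Rotation as Ro
def to(T,yaw=3.47):
    o=ctrl.get_obs();R=Ro.from_euler("xyz",o["eef_rot"]);p=np.array(o["ee_pos"])
    print("t",round(o["time_s"],2),"pos",p.round(4),"w",round(o["grip_width"],4),"gf",round(o["grip_force"],1),"F",np.round(o["force"],1))
    print("tool shift",R.inv().apply(np.array(T)-p).round(4),"rot",(R.inv()*Ro.from_euler("xyz",[np.pi,0,yaw])).as_rotvec().round(3))
E
python3 - <<'E'
from h import *
to([.5353,.253,.06])
a=ray("top",(390,282),.131);b=ray("side",(413,172),.131);print("pad",a,b)
print("hinge",ray("top",(330+178/4,205+90/4),.085))
E
```

```text
t 0.6 pos [0.3131 0.4193 0.1562] w 0.0583 gf 0.0 F [0.6 0.4 0.6]
tool shift [-0.1603 -0.2265  0.0962] rot [-0.     0.    -0.016]
pad [ 0.43581232 -0.27289733  0.131     ] [ 0.43221008 -0.26607261  0.131     ]
hinge [ 0.5729763  -0.24803496  0.085     ]
```

Request:
{"api": "jog_arm", "payload": {"motion": [[-0.03, -0.039, 0, 0, 0, -0.016, 0.2], [-0.03, -0.039, 0.01, 0, 0, 0, 0.2], [-0.03, -0.039, 0.01, 0, 0, 0, 0.2], [-0.03, -0.039, 0.01, 0, 0, 0, 0.2], [-0.03, -0.039, 0.01, 0, 0, 0, 0.2]]}}

```text
time_s: 1.1
ee_pos: [0.5156, 0.2815, 0.1163]
eef_rot: [-3.142, -0.0, -2.818]
force: [0.5, 0.9, 0.7]
grip_width: 0.0563
grip_force: 0.0
```

Request:
{"api": "jog_arm", "payload": {"motion": [[-0.01, -0.03, 0.02, 0, 0, 0, 0.2], [0, 0, 0.02, 0, 0, 0, 0.2], [0, 0, 0, 0, 0, 0, 0.2]]}}

```text
time_s: 1.4
ee_pos: [0.5323, 0.2564, 0.074]
eef_rot: [-3.141, -0.005, -2.819]
force: [-0.4, -0.4, 0.5]
grip_width: 0.0565
grip_force: 0.0
```

```bash
python3 - <<'E'
from h import *
to([.5353,.253,.007])
E
```

```text
t 1.4 pos [0.5323 0.2564 0.074 ] w 0.0565 gf 0.0 F [-0.4 -0.4  0.5]
tool shift [-0.0021 -0.0042  0.067 ] rot [-0.    -0.005 -0.006]
```

Request:
{"api": "jog_arm", "payload": {"motion": [[-0.002, -0.004, 0.025, 0, 0, 0, 0.2], [0, 0, 0.025, 0, 0, 0, 0.2], [0, 0, 0.017, 0, 0, 0, 0.2], [0, 0, 0, 0, 0, 0, -1], [0, 0, 0, 0, 0, 0, -1]]}}

```text
time_s: 1.9
ee_pos: [0.5366, 0.2553, 0.0111]
eef_rot: [3.141, 0.001, -2.817]
force: [-0.1, 0.2, 0.8]
grip_width: 0.0441
grip_force: 0.0
```

Request:
{"api": "jog_arm", "payload": {"motion": [[0, 0, 0, 0, 0, 0, -1], [0, 0, 0, 0, 0, 0, -1], [0, 0, 0, 0, 0, 0, -1]]}}

```text
time_s: 2.2
ee_pos: [0.537, 0.255, 0.0112]
eef_rot: [3.141, 0.002, -2.818]
force: [-1.6, 1.0, 6.9]
grip_width: 0.0281
grip_force: 20.0
```

```bash
python3 - <<'E'
from h import *
to([.5685,.0069,.075])
E
```

```text
t 2.2 pos [0.537  0.255  0.0112] w 0.0281 gf 20.0 F [-1.6  1.   6.9]
tool shift [ 0.0489 -0.2452 -0.0639] rot [ 0.     0.002 -0.005]
```

Request:
{"api": "jog_arm", "payload": {"motion": [[0, 0, -0.02, 0, 0, 0, -1], [0, 0, -0.02, 0, 0, 0, -1], [0, 0, -0.024, 0, 0, 0, -1], [0.004, -0.02, 0, 0, 0, 0, -1], [0.008, -0.035, 0, 0, 0, 0, -1]]}}

```text
time_s: 2.7
ee_pos: [0.5427, 0.1995, 0.0751]
eef_rot: [3.142, 0.002, -2.815]
force: [0.6, -0.3, -1.0]
grip_width: 0.0284
grip_force: 20.0
```

Request:
{"api": "jog_arm", "payload": {"motion": [[0.009, -0.045, 0, 0, 0, 0, -1], [0.009, -0.045, 0, 0, 0, 0, -1], [0.009, -0.045, 0, 0, 0, 0, -1], [0.006, -0.035, 0, 0, 0, 0, -1], [0.004, -0.018, 0, 0, 0, 0, -1]]}}

```text
time_s: 3.2
ee_pos: [0.5676, 0.0059, 0.0744]
eef_rot: [-3.141, 0.001, -2.82]
force: [0.2, 0.9, 0.1]
grip_width: 0.029
grip_force: 20.0
```

Request:
{"api": "jog_arm", "payload": {"motion": [[0, 0, 0, 0, 0, 0, -1], [0, 0, 0, 0, 0, 0, -1]]}}

```text
time_s: 3.4
ee_pos: [0.5673, 0.0089, 0.0741]
eef_rot: [3.142, 0.0, -2.818]
force: [0.8, 0.3, 0.2]
grip_width: 0.0283
grip_force: 20.0
```

```bash
python3 - <<'E'
from h import *
to([.5685,.0069,.03])
for n in("top","side"):
    im=ctrl.camera(n);cv2.imwrite(f"pics/{n}1.png",im[:,:,::-1])
a=cv2.imread("pics/top1.png")[170:310,110:320];b=cv2.imread("pics/side1.png")[130:420,130:430]
cv2.imwrite("pics/c2.png",np.hstack([cv2.resize(a,(400,400*140//210)),np.zeros((400*140//210,0,3),np.uint8)]) if 0 else np.hstack([cv2.copyMakeBorder(cv2.resize(a,(400,267)),0,120,0,0,0),cv2.resize(b,(400,387))]))
E
```

```text
t 3.4 pos [0.5673 0.0089 0.0741] w 0.0283 gf 20.0 F [0.8 0.3 0.2]
tool shift [-0.0005 -0.0023  0.0441] rot [ 0.     0.    -0.005]
```

View pics/c2.png

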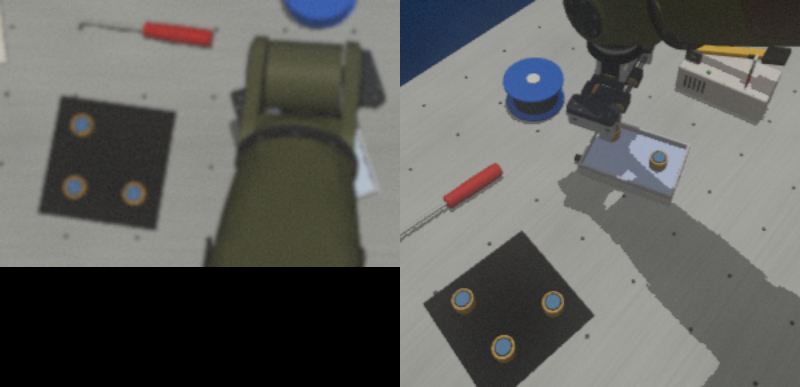

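The side crop shows the cell held over the tray's far end. Three cells remain on the mat. Next I lower it.

Request:
{"api": "jog_arm", "payload": {"motion": [[0, -0.002, 0.015, 0, 0, 0, -1], [0, 0, 0.015, 0, 0, 0, -1], [0, 0, 0.01, 0, 0, 0, -1], [0, 0, 0, 0, 0, 0, -1]]}}

```text
time_s: 3.9
ee_pos: [0.5668, 0.007, 0.0316]
eef_rot: [3.14, -0.003, -2.818]
force: [-0.7, 0.2, -0.5]
grip_width: 0.0285
grip_force: 20.0
```

Request:
{"api": "jog_arm", "payload": {"motion": [[0, 0, 0.002, 0, 0, 0, -1], [0, 0, 0, 0, 0, 0, -1]]}}

```text
time_s: 4.1
ee_pos: [0.5681, 0.0068, 0.032]
eef_rot: [-3.141, 0.0, -2.818]
force: [0.5, 0.1, -0.1]
grip_width: 0.0287
grip_force: 20.0
```

Request:
{"api": "jog_arm", "payload": {"motion": [[0, 0, 0.002, 0, 0, 0, -1], [0, 0, 0, 0, 0, 0, -1]]}}

```text
time_s: 4.3
ee_pos: [0.568, 0.0068, 0.03]
eef_rot: [-3.142, 0.0, -2.818]
force: [-0.7, -0.2, -0.9]
grip_width: 0.0282
grip_force: 20.0
```

Request:
{"api": "jog_arm", "payload": {"motion": [[0, 0, 0.001, 0, 0, 0, -1], [0, 0, 0, 0, 0, 0, -1]]}}

```text
time_s: 4.5
ee_pos: [0.5679, 0.0067, 0.0289]
eef_rot: [3.142, 0.0, -2.818]
force: [1.0, -0.1, -0.4]
grip_width: 0.0287
grip_force: 20.0
```

Request:
{"api": "jog_arm", "payload": {"motion": [[0, 0, 0.001, 0, 0, 0, -1], [0, 0, 0, 0, 0, 0, -1]]}}

```text
time_s: 4.7
ee_pos: [0.568, 0.0068, 0.0283]
eef_rot: [-3.141, 0.0, -2.818]
force: [-2.2, -1.2, 4.6]
grip_width: 0.0286
grip_force: 20.0
```

Request:
{"api": "jog_arm", "payload": {"motion": [[0, 0, 0, 0, 0, 0, -0.2], [0, 0, 0, 0, 0, 0, 0.0], [0, 0, 0, 0, 0, 0, 0.0], [0, 0, -0.015, 0, 0, 0, 0], [0, 0, -0.03, 0, 0, 0, 0.2]]}}

```text
time_s: 5.2
ee_pos: [0.5669, 0.0068, 0.0725]
eef_rot: [3.14, -0.003, -2.818]
force: [-0.5, 0.5, -0.5]
grip_width: 0.0524
grip_force: 0.0
```

```bash
python3 - <<'E'
from h import *
to([.4595,.2527,.075])
E
```

```text
t 5.2 pos [0.5669 0.0068 0.0725] w 0.0524 gf 0.0 F [-0.5  0.5 -0.5]
tool shift [ 0.0236  0.2673 -0.0021] rot [ 0.001 -0.003 -0.005]
```

Contact was felt at 4.6 N and the cell is released. Next is the second cell.

Request:
{"api": "jog_arm", "payload": {"motion": [[0.003, 0.03, -0.002, 0, 0, 0, 0.2], [0.004, 0.045, 0, 0, 0, 0, 0.2], [0.004, 0.045, 0, 0, 0, 0, 0.2], [0.004, 0.045, 0, 0, 0, 0, 0.2], [0.004, 0.045, 0, 0, 0, 0, 0.2]]}}

```text
time_s: 5.7
ee_pos: [0.4824, 0.2014, 0.0762]
eef_rot: [3.142, 0.001, -2.818]
force: [0.3, 0.2, 0.0]
grip_width: 0.0569
grip_force: 0.0
```

Request:
{"api": "jog_arm", "payload": {"motion": [[0.004, 0.04, 0, 0, 0, 0, 0.2], [0, 0.017, 0, 0, 0, 0, 0.2], [0, 0, 0, 0, 0, 0, 0.2], [0, 0, 0, 0, 0, 0, 0.2]]}}

```text
time_s: 6.1
ee_pos: [0.4614, 0.2524, 0.0756]
eef_rot: [-3.142, 0.001, -2.817]
force: [0.4, 0.0, 0.6]
grip_width: 0.0565
grip_force: 0.0
```

```bash
python3 - <<'E'
from h import *
to([.4595,.2527,.01])
im=ctrl.camera("side");h=cv2.cvtColor(im,cv2.COLOR_RGB2HSV)
for c,s in blobs((h[...,0]>95)&(h[...,0]<125)&(h[...,1]>90),15,300): print(c.round(1),s[4],ray("side",c,.023).round(4),ray("side",c,.04).round(4))
E
```

```text
t 6.1 pos [0.4614 0.2524 0.0756] w 0.0565 gf 0.0 F [0.4 0.  0.6]
tool shift [0.0018 0.0009 0.0656] rot [-0.     0.001 -0.004]
[176.6 353.5] 78 [0.5534 0.3307 0.023 ] [0.5461 0.3325 0.04  ]
[245.6 357.2] 29 [0.4553 0.2525 0.023 ] [0.4505 0.2562 0.04  ]
[206.3 389.4] 96 [0.4674 0.3359 0.023 ] [0.4623 0.3376 0.04  ]
```

Request:
{"api": "jog_arm", "payload": {"motion": [[0.002, 0.001, 0.025, 0, 0, 0, 0.2], [0, 0, 0.025, 0, 0, 0, 0.2], [0, 0, 0.015, 0, 0, 0, 0.2], [0, 0, 0, 0, 0, 0, -1], [0, 0, 0, 0, 0, 0, -1]]}}

```text
time_s: 6.65
ee_pos: [0.4595, 0.2523, 0.0105]
eef_rot: [-3.142, 0.0, -2.819]
force: [-0.2, 0.2, 0.3]
grip_width: 0.044
grip_force: 0.0
```

Request:
{"api": "jog_arm", "payload": {"motion": [[0, 0, 0, 0, 0, 0, -1], [0, 0, 0, 0, 0, 0, -1], [0, 0, 0, 0, 0, 0, -1]]}}

```text
time_s: 6.95
ee_pos: [0.4596, 0.2529, 0.0109]
eef_rot: [-3.141, 0.002, -2.818]
force: [0.6, -2.4, 7.0]
grip_width: 0.0288
grip_force: 20.0
```

Request:
{"api": "jog_arm", "payload": {"motion": [[0, 0, -0.02, 0, 0, 0, -1], [0, 0, -0.02, 0, 0, 0, -1], [0, 0, -0.025, 0, 0, 0, -1], [0, 0, 0, 0, 0, 0, -1]]}}

```text
time_s: 7.35
ee_pos: [0.4603, 0.2536, 0.0779]
eef_rot: [3.141, 0.005, -2.818]
force: [-1.0, 0.3, -0.7]
grip_width: 0.0283
grip_force: 20.0
```

```bash
python3 - <<'E'
from h import *
to([.529,-.0067,.078])
im=ctrl.camera("side");cv2.imwrite("pics/s2.png",cv2.resize(im[130:420,130:430,::-1],(600,580)))
im=ctrl.camera("top");h=cv2.cvtColor(im,cv2.COLOR_RGB2HSV)
for c,s in blobs((h[...,0]>95)&(h[...,0]<125)&(h[...,1]>70),8,300): print(c.round(1),s[4],ray("top",c,.023).round(4),ray("top",c,.04).round(4))
E
```

```text
t 7.35 pos [0.4603 0.2536 0.0779] w 0.0283 gf 20.0 F [-1.   0.3 -0.7]
tool shift [ 0.0177 -0.2686 -0.0003] rot [ 0.001  0.005 -0.004]
[273.7 231.4] 29 [0.5682 0.007  0.023 ] [0.5658 0.0066 0.04  ]
[152.5 235.2] 33 [0.5533 0.3314 0.023 ] [0.5511 0.3267 0.04  ]
[284.9 260.8] 30 [ 0.4908 -0.0236  0.023 ] [ 0.4894 -0.0236  0.04  ]
```

View pics/s2.png

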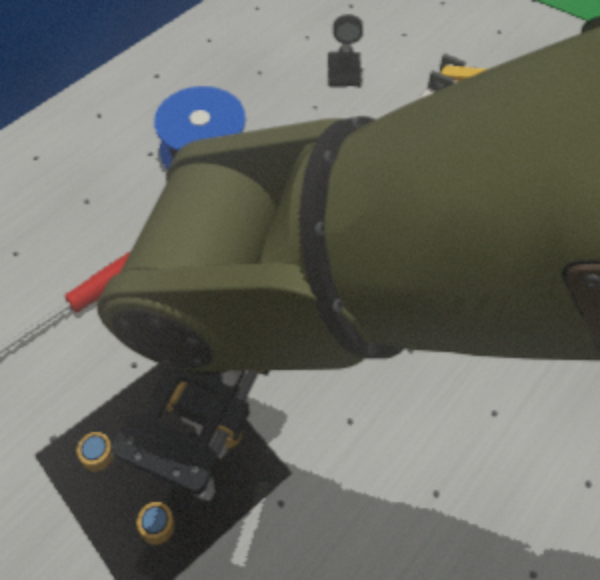

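The side crop shows the second cell held, with two left on the mat at about (95,450) and (155,520). The top view puts the first placed cell at (0.566, 0.007), and cell0 hasn't moved. I'm aiming for the midpoint between them, (0.528,-0.008).

Request:
{"api": "jog_arm", "payload": {"motion": [[0.002, -0.03, 0, 0, 0, 0, -1], [0.003, -0.045, 0, 0, 0, 0, -1], [0.003, -0.045, 0, 0, 0, 0, -1], [0.003, -0.045, 0, 0, 0, 0, -1], [0.003, -0.045, 0, 0, 0, 0, -1]]}}

```text
time_s: 7.95
ee_pos: [0.512, 0.0476, 0.0737]
eef_rot: [3.141, -0.002, -2.818]
force: [0.3, -0.9, -0.5]
grip_width: 0.0288
grip_force: 20.0
```

Request:
{"api": "jog_arm", "payload": {"motion": [[0.003, -0.04, 0, 0, 0, 0, -1], [0.002, -0.02, 0, 0, 0, 0, -1], [0, 0, 0, 0, 0, 0, -1], [0, 0, 0, 0, 0, 0, -1]]}}

```text
time_s: 8.35
ee_pos: [0.5262, -0.0088, 0.0739]
eef_rot: [3.141, -0.002, -2.819]
force: [0.4, 0.5, -0.3]
grip_width: 0.0286
grip_force: 20.0
```

```bash
python3 - <<'E'
from h import *
to([.5277,-.0085,.032])
E
```

```text
t 8.35 pos [ 0.5262 -0.0088  0.0739] w 0.0286 gf 20.0 F [ 0.4  0.5 -0.3]
tool shift [-0.0016 -0.0002  0.0419] rot [ 0.001 -0.002 -0.005]
```

Request:
{"api": "jog_arm", "payload": {"motion": [[-0.001, 0, 0.015, 0, 0, 0, -1], [0, 0, 0.015, 0, 0, 0, -1], [0, 0, 0.012, 0, 0, 0, -1], [0, 0, 0.001, 0, 0, 0, -1], [0, 0, 0, 0, 0, 0, -1]]}}

```text
time_s: 8.85
ee_pos: [0.5277, -0.0083, 0.0319]
eef_rot: [3.141, -0.0, -2.817]
force: [-0.1, 0.7, -1.1]
grip_width: 0.0285
grip_force: 20.0
```

Request:
{"api": "jog_arm", "payload": {"motion": [[0, 0, 0.001, 0, 0, 0, -1], [0, 0, 0, 0, 0, 0, -1]]}}

```text
time_s: 9.05
ee_pos: [0.528, -0.0087, 0.0314]
eef_rot: [-3.141, 0.001, -2.818]
force: [0.2, 0.0, -0.2]
grip_width: 0.0284
grip_force: 20.0
```

Request:
{"api": "jog_arm", "payload": {"motion": [[0, 0, 0.001, 0, 0, 0, -1], [0, 0, 0, 0, 0, 0, -1]]}}

```text
time_s: 9.25
ee_pos: [0.5279, -0.0088, 0.03]
eef_rot: [-3.141, 0.0, -2.818]
force: [-0.5, -0.2, -0.2]
grip_width: 0.0286
grip_force: 20.0
```

Request:
{"api": "jog_arm", "payload": {"motion": [[0, 0, 0.001, 0, 0, 0, -1], [0, 0, 0, 0, 0, 0, -1]]}}

```text
time_s: 9.45
ee_pos: [0.5277, -0.0088, 0.0288]
eef_rot: [3.142, -0.0, -2.818]
force: [-0.3, -0.7, -1.0]
grip_width: 0.0287
grip_force: 20.0
```

Request:
{"api": "jog_arm", "payload": {"motion": [[0, 0, 0.001, 0, 0, 0, -1], [0, 0, 0, 0, 0, 0, -1]]}}

```text
time_s: 9.65
ee_pos: [0.5278, -0.0088, 0.0279]
eef_rot: [-3.142, 0.0, -2.818]
force: [0.4, 0.1, 1.3]
grip_width: 0.0286
grip_force: 20.0
```

Request:
{"api": "jog_arm", "payload": {"motion": [[0, 0, 0, 0, 0, 0, -0.2], [0, 0, 0, 0, 0, 0, 0.0], [0, 0, 0, 0, 0, 0, 0.0], [0, 0, -0.015, 0, 0, 0, 0], [0, 0, -0.03, 0, 0, 0, 0]]}}

```text
time_s: 10.15
ee_pos: [0.5266, -0.0087, 0.0717]
eef_rot: [3.14, -0.004, -2.818]
force: [-0.2, 0.2, 0.6]
grip_width: 0.0473
grip_force: 0.0
```

Request:
{"api": "jog_arm", "payload": {"motion": [[0, 0, -0.04, 0, 0, 0, 0], [0, 0, -0.045, 0, 0, 0, -1], [0, -0.03, -0.025, 0, 0, 0, -1], [0, -0.045, 0, 0, 0, 0, -1], [0, -0.045, 0, 0, 0, 0, -1]]}}

```text
time_s: 10.65
ee_pos: [0.5666, -0.1238, 0.1842]
eef_rot: [-3.14, 0.002, -2.817]
force: [-0.0, 1.2, -0.4]
grip_width: 0.0183
grip_force: 0.0
```

```bash
python3 - <<'E'
from h import *
to([.434,-.27,.16])
E
```

```text
t 10.65 pos [ 0.5666 -0.1238  0.1842] w 0.0183 gf 0.0 F [-0.   1.2 -0.4]
tool shift [ 0.1724 -0.0962  0.024 ] rot [-0.001  0.002 -0.003]
```

Request:
{"api": "jog_arm", "payload": {"motion": [[0.04, -0.022, 0, 0, 0, 0, -1], [0.04, -0.022, 0, 0, 0, 0, -1], [0.04, -0.022, 0, 0, 0, 0, -1], [0.04, -0.022, 0, 0, 0, 0, -1], [0.014, -0.008, 0, 0, 0, 0, -1]]}}

```text
time_s: 11.15
ee_pos: [0.4292, -0.2711, 0.1831]
eef_rot: [-3.141, -0.0, -2.82]
force: [1.3, -0.1, 0.2]
grip_width: 0.0009
grip_force: 0.0
```

Request:
{"api": "jog_arm", "payload": {"motion": [[0, 0, 0.01, 0, 0, 0, -1], [0, 0, 0, 0, 0, 0, -1], [0, 0, 0, 0, 0, 0, -1]]}}

```text
time_s: 11.45
ee_pos: [0.4321, -0.2681, 0.1725]
eef_rot: [3.141, -0.0, -2.817]
force: [0.1, -0.5, -0.1]
grip_width: 0.0008
grip_force: 0.0
```

```bash
python3 - <<'E'
from h import *
to([.432,-.27,.138])
im=ctrl.camera("side");t=ctrl.camera("top");o=np.zeros((400,800,3),np.uint8)
o[:300]=np.hstack([cv2.resize(t[180:330,250:450],(400,300)),cv2.resize(im[130:280,240:440],(400,300))])
cv2.imwrite("pics/c3.png",o[:300,:,::-1])
E
```

```text
t 11.45 pos [ 0.4321 -0.2681  0.1725] w 0.0008 gf 0.0 F [ 0.1 -0.5 -0.1]
tool shift [ 0.0006 -0.0018  0.0345] rot [ 0.001 -0.    -0.004]
```

View pics/c3.png

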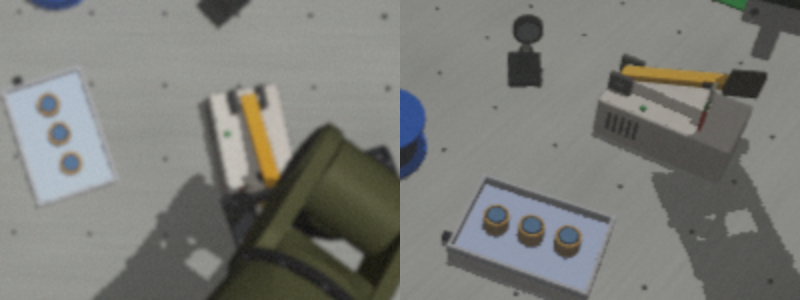

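Three cells stand upright in a row in the tray. The handle is at rest and the fingertips hang above the pad. Now I'll press.

Request:
{"api": "jog_arm", "payload": {"motion": [[0, -0.001, 0.015, 0, 0, 0, -1], [0, 0, 0.015, 0, 0, 0, -1], [0, 0, 0.005, 0, 0, 0, -1], [0, 0, 0, 0, 0, 0, -1]]}}

```text
time_s: 11.95
ee_pos: [0.432, -0.2694, 0.1376]
eef_rot: [3.141, -0.001, -2.817]
force: [-0.1, -0.0, 0.1]
grip_width: 0.0003
grip_force: 0.0
```

Request:
{"api": "jog_arm", "payload": {"motion": [[0, 0, 0.005, 0, 0, 0, -1], [0, 0, 0.005, 0, 0, 0, -1], [0, 0, 0.005, 0, 0, 0, -1], [0, 0, 0, 0, 0, 0, -1], [0, 0, 0, 0, 0, 0, -1]]}}

```text
time_s: 12.45
ee_pos: [0.4321, -0.2702, 0.1233]
eef_rot: [-3.141, 0.0, -2.818]
force: [-1.3, -1.3, 5.8]
grip_width: 0.0004
grip_force: 2.4
```

Request:
{"api": "jog_arm", "payload": {"motion": [[0, 0, 0.005, 0, 0, 0, -1], [0, 0, 0.005, 0, 0, 0, -1], [0, 0, 0.006, 0, 0, 0, -1], [0, 0, 0, 0, 0, 0, -1], [0, 0, 0, 0, 0, 0, -1]]}}

```text
time_s: 12.95
ee_pos: [0.432, -0.2703, 0.1075]
eef_rot: [-3.141, 0.0, -2.818]
force: [-2.5, -0.9, 8.7]
grip_width: 0.0005
grip_force: 3.9
```

```bash
python3 - <<'E'
from h import *
to([.432,-.27,.106])
im=ctrl.camera("side");t=ctrl.camera("top")
cv2.imwrite("pics/c4.png",np.hstack([cv2.resize(im[140:220,340:440],(500,400),interpolation=2),cv2.resize(im[220:290,250:350],(300,400))])[:,:,::-1])
E
```

```text
t 12.95 pos [ 0.432  -0.2703  0.1075] w 0.0005 gf 3.9 F [-2.5 -0.9  8.7]
tool shift [-0.0001  0.0003  0.0015] rot [-0.001  0.    -0.005]
```

View pics/c4.png

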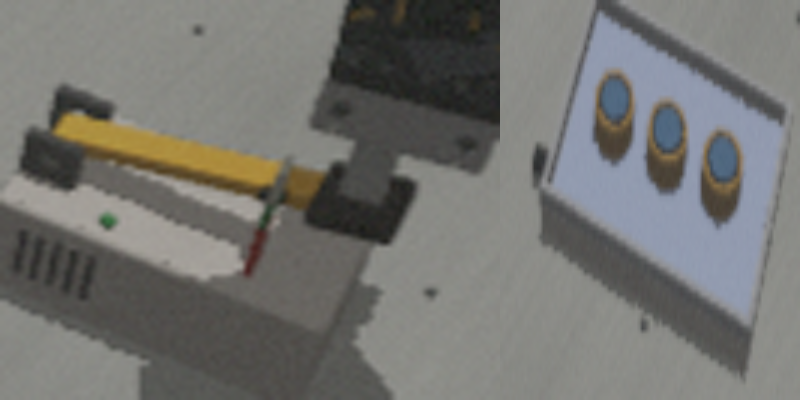

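The crop shows the fingertips centred on the pad. The bar is beside the scale's green part, and the three cells stand in the tray. The tip is at z 0.1075 with 8.7 N, which fits half way.

```bash
python3 -c "
from station import ctrl
print(ctrl.hand_in())"
```

```text
the job is handed in; nothing more can be done
None
```

I handed the job in with three cells standing lens up in the tray, the other two left on the mat, and the handle held about half way down (fingertips at 107.5 mm, 8.7 N); hand-in returned no verdict, so I don't know how it was judged.

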